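# Turn the file end for end into its rest

## Task

The file is lying with its handle pointing away from you. Turn it end for end and lay it in the wooden file rest, down in both notches, with the middle of its wooden handle in the wide notch at the end nearer you and its steel blade in the narrow notch. Let go of it there, and leave the chisel beside it where it is.

Things in the scene. Friction and masses are not known exactly. Their poses are not given: they have to be found in the camera images.
- file_mid (a point): Flat file, loose, 290 mm, 0.2 kg: grey steel blade 200 long, 20 wide, 13 mm thick, and round wooden handle; undersides level. Lies flat on the bench, left or right of the chisel, and has the longer blade. Point: on the blade at the centre of mass, half-way up (6.5 mm above the underside), good to grip across the width. y axis along it to the handle, z up; tip at y -165, handle end at y +125 mm.
- file_handle (a point): Middle of the file's wooden handle (90 mm long, 25 mm thick), 12.5 mm above the file's underside, 80 mm from file_mid toward the handle end. Axes as file_mid. The handle begins 35 mm from file_mid.
- rest_mid (a point): File rest, fixed: wooden board 250x84x12 mm with two notched uprights 22 mm thick, open between; notch floors 35 mm above the bench. y axis along it toward the handle's wide notch, z up. Point: on the centre line at the notch floors' height, where the underside of the file below file_mid belongs (file_mid then 6.5 mm above, y axes agreeing). Wide upright centred at y +80, narrow one at y -100 mm.
- rest_wide_notch (a point): Middle of the floor of the rest's wide notch, for the handle: 52 mm wide, cheeks to 58 mm above the bench. The narrow notch for the blade, at the other end, is 36 mm wide with cheeks to 50 mm. Axes as rest_mid.
- chisel_mid (a point): Bevel-edge chisel, loose, to be left alone: 252 mm long, wooden handle 27 mm thick over nearly half its length. Lies flat on the bench beside the file, their middles at least 13 cm apart. Point: half-way along, 10 mm above the bench. y axis along it to the handle end.

How it is judged:
By the outcome, as a careful person would: the job done as asked, in the order asked, and still so for the second after the job is handed in, with the robot touching nothing.
It also fails if it takes over 40 s, if anything falls off the work surface, if the arm or the gripper's body presses on something with over 40 N, if the wrist force passes 120 N, or if a joint passes its speed limit or range.

## Robot

A 7-joint arm with a two-finger parallel gripper is mounted at the origin on a cart in front of the work surface, level with it; the furniture and walls round the work are solid. World frame = base frame: x ahead of the robot, y to its left, z up, the work surface at z = 0. Lengths are in m, angles in rad, forces in N, time in s.
With the tool pointing down it reaches from about 0.425 to 0.925 m from the base axis. Payload 6.8 kg.
Tool frame: the origin (TCP) lies on the centre line of the jaws, within the pads' length; the fingertips stand 25 mm ahead of it and the grasp point (between the pads) lies 6 mm ahead of it; z points along the fingers, y is the direction in which the jaws open and shut (so a half turn about z gives the same grasp; the last joint's range is limited). The gripper opens to 85 mm and grips with 20 to 120 N. Pads are 22 mm wide; open, the fingers measure 114 mm over their backs; the gripper's body (76 mm by 85 mm) begins 54 mm behind the grasp point. The pads swing forward as they close: fully open they stand 13 mm farther back than shut.
Start: joints at [1.24, 0.477, 0.022, 1.555, -0.011, 1.109, -0.083], TCP at [0.149, -0.658, 0.256] pointing down, gripper open.
Joint ranges: [-2.96, 2.96], [-0.34, 2.1], [-1.41, 1.46], [0.24, 2.44], [-1.37, 4.51], [0.17, 1.92], [-2.96, 2.96]. Speed limits (rad/s): [2.39, 2.39, 3.14, 3.14, 3.14, 3.14, 3.14].

## Interface

Orientations are given as a unit quaternion [w, x, y, z].
In Python, from station import status, cams, order, models gives the robot as it stands.
- The arm moves only by the tool move_arm, never from a script. Its argument "steps" is one flat list of numbers, 7 for each row, row after row: the gripper's target within -1 to 1 (fully open at 1, half-way at 0, shut at -1), then the shift along the world's x, y, z in cm, then the turn, a rotation vector about the world's x, y, z in degrees. A call has 1 to 8 rows; each row shifts and turns the commanded pose from where the row before left it; what a row does not reach is not made up. A row lasts 1/10 s, in which the tool goes at most 50 mm and 8.59 degrees, less where a joint would pass 70% of its speed; a pose out of reach is approached as far as the arm can. A call with a gripper value outside its range is refused whole. The fingers move at their own pace and stop on an object; "newtons" is the grip in N (left out, the last holds). Time passes only in rows, so rows that do not move let the fingers close. It gives the time, the measured TCP pose, the force and the opening at its end, in the units of the state.
- status.get_obs(): the state, without advancing time (a new reading comes with each control period).
- cams.read_camera(name): name is "scene" or "top" or "wrist"; returns a dict with "pixels" (420x560x3 uint8, red, green, blue), "mtx" (3x3 intrinsics, pixels), "T" (4x4, takes a point from camera to world coordinates); the wrist camera has in their place "T_tool_cam" (4x4, takes a point from camera to tool coordinates, whose origin is the TCP and whose axes are the flange's). Camera axes: x right, y down, z forward; pixel columns grow to the right and rows downward; lengths in m; the calibration is good to about 2 mm. A picture is of the moment at which its call begins: read the wrist's pose just before it. There is no depth.
- order.hand_in(): hands the job in, once; it reports no verdict.
Trained networks look in the newest picture that a camera, given by its name, has taken for a name from the list of things; names that differ only in an ending like _2 or _b are one class to them, and where a whole thing is asked for, a point or a joint stands for the part that bears it (a point fixed in the world has none). Each returns a list of dicts, best first, with "score" (0 to 1); they miss things now and then, are a little off and sometimes report something else, mostly with a low value. They report only what shows in the picture. A call takes as long as a camera call.
- models.silhouettes(camera, query): "region" (420x560 bool, what is visible of it) and "box" ([centre column, centre row, width, height] in pixels, round what is visible of it).
- models.place_of(camera, query): "position" ([row, column] in pixels: a listed point, or the origin of a listed thing).
The state is a dict: "t": time; "q": joint angles; "joint_vel": joint speeds; "joint_torque": joint torques, N m; "eef_pos": TCP position; "tool_rot": TCP orientation; "contact_force": force on the tool from outside, world axes, zero at the start; "torque": the same for the moment, N m; "gripper_width": opening from 0.0 (shut) to 1.0 (fully open).
Only numpy, scipy, OpenCV 4.12 (cv2) and the standard library are available. Lean on these libraries where they do the work, as an engineer would, in place of code of your own. Each camera call takes 0.05 s, during which the arm holds its last target.

## Working session

There is one attempt and no reset: what is moved stays moved. The work goes in short steps, Python scripts to look and compute and a tool call to move; the robot and the scene stay as the last step left them, time stands still between calls to the robot, and variables do not carry over. Pictures are saved under pics/ and viewed, and the job is handed in when it is done.

Besides the shell and the picture viewer there is one more tool, called after "Call:" by a JSON object that holds its "name" and its "arguments", one argument or row to a line. move_arm: Moves the arm, as the interface text tells. Its arguments: {"type":"object","properties":{"steps":{"type":"array"},"newtons":{"type":"number"}},"required":["steps"]}

```bash
mkdir -p pics; ls; cat > h.py <<'E'
import numpy as np, cv2
from station import status,cams,order,models
def save(n,f):
    r=cams.read_camera(n); cv2.imwrite('pics/'+f,r['pixels'][:,:,::-1]); return r
def ray(r,row,col,z,T=None):
    T=r['T'] if T is None else T
    d=T[:3,:3]@(np.linalg.inv(r['mtx'])@np.array([col,row,1.])); o=T[:3,3]
    return o+d*(z-o[2])/d[2]
def proj(r,p):
    c=np.linalg.inv(r['T'])@np.append(p,1); u=r['mtx']@c[:3]; return u[:2]/u[2]
E
python3 - <<'E'
from h import *
np.set_printoptions(precision=4,suppress=True)
print({k:np.round(v,3) for k,v in status.get_obs().items()})
for n in ['top','scene']:
    r=save(n,n+'0.png'); print(n,r['T'][:3,3])
    for q,z in [('file_mid',.0065),('file_handle',.0125),('rest_mid',.035),('rest_wide_notch',.035),('chisel_mid',.01)]:
        for d in models.place_of(n,q)[:2]:
            print(q,round(d['score'],2),np.round(d['position'],1),ray(r,*d['position'],z))
E
```

```text
pics
{'t': np.float64(0.0), 'q': array([ 1.24 ,  0.478,  0.022,  1.556, -0.011,  1.109, -0.083]), 'joint_vel': array([ 0.   , -0.001,  0.   ,  0.001, -0.   ,  0.001,  0.001]), 'joint_torque': array([  0.   , -59.645,   1.608, -28.119,   0.012,   0.009,   0.   ]), 'eef_pos': array([ 0.149, -0.658,  0.255]), 'tool_rot': array([-0.001,  0.994,  0.111, -0.   ]), 'contact_force': array([-0.007,  0.421, -0.288]), 'torque': array([-0.019,  0.005,  0.001]), 'gripper_width': np.float64(0.999)}
top [0.4208 0.0474 1.0376]
file_mid 0.87 [220.3 152.4] [0.5568 0.2956 0.0065]
file_handle 0.59 [182.7 163.9] [0.6407 0.2706 0.0125]
rest_mid 0.69 [234.4 359.2] [ 0.5163 -0.1598  0.035 ]
rest_wide_notch 0.83 [267. 369.] [ 0.4454 -0.178   0.035 ]
rest_wide_notch 0.72 [184.4 162.8] [0.6321 0.2681 0.035 ]
chisel_mid 0.65 [210.6 234.5] [0.5759 0.113  0.01  ]
scene [ 0.1776 -0.5385  0.9122]
file_mid 0.74 [154.6 238.1] [0.5664 0.2993 0.0065]
file_handle 0.7 [149.9 268. ] [0.641  0.2656 0.0125]
rest_mid 0.72 [277.8 322.5] [ 0.5241 -0.1491  0.035 ]
rest_wide_notch 0.6 [310.1 299.8] [ 0.4413 -0.1856  0.035 ]
chisel_mid 0.84 [195.6 275.4] [0.5726 0.1185 0.01  ]
```

View pics/top0.png

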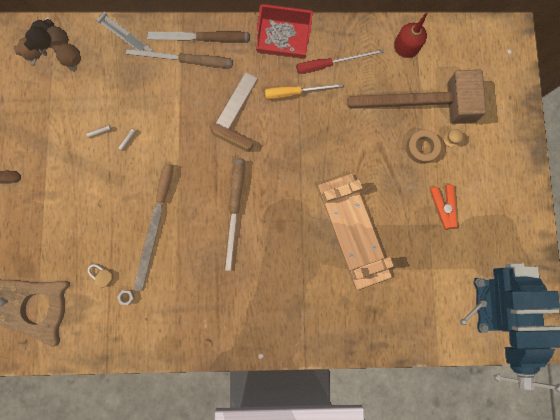

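View pics/scene0.png

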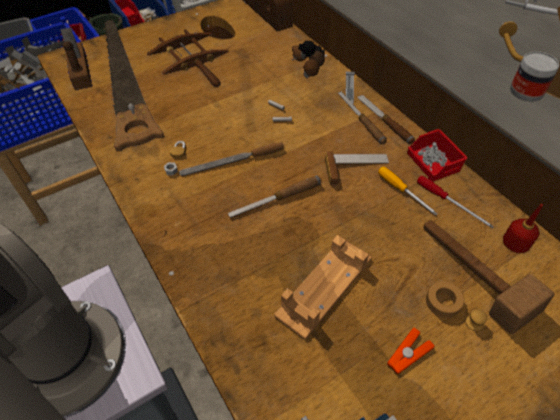

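```bash
cat > m.py <<'E'
from h import *
np.set_printoptions(precision=4,suppress=True)
for n in ['top','scene']:
    r=cams.read_camera(n)
    for q,z in [('file_mid',.008),('rest_mid',.02),('chisel_mid',.01)]:
        for d in models.silhouettes(n,q)[:2]:
            m=d['region']; ys,xs=np.nonzero(m)
            if len(ys)<50: continue
            P=np.array([ray(r,y,x,z)[:2] for y,x in zip(ys,xs)]); c=P.mean(0)
            u,s,vt=np.linalg.svd(P-c,full_matrices=False); a=vt[0]; t=(P-c)@a; w=(P-c)@vt[1]
            print(n,q,round(d['score'],2),len(ys),'ang',np.degrees(np.arctan2(a[1],a[0])),'ends',c+a*t.min(),c+a*t.max(),'len',np.ptp(t),'wid',np.ptp(w))
    im=cv2.resize(r['pixels'][:,:,::-1],None,fx=3,fy=3,interpolation=cv2.INTER_CUBIC)
    (x0,y0)=(300,160) if n=='top' else (250,220)
    cv2.imwrite(f'pics/{n}rest.png',cv2.resize(r['pixels'][y0:y0+140,x0:x0+140,::-1],None,fx=4,fy=4,interpolation=cv2.INTER_CUBIC))
E
python3 m.py
```

```text
top file_mid 0.72 1179 ang 167.39509646664587 ends [0.6854 0.2614] [0.4036 0.3244] len 0.288768948043134 wid 0.024699464033106532
top chisel_mid 0.83 869 ang 173.76931908084902 ends [0.6949 0.1016] [0.4463 0.1287] len 0.25005372233968637 wid 0.026191336302392558
top chisel_mid 0.47 4175 ang -161.1132478077009 ends [ 0.6467 -0.1134] [ 0.4096 -0.1945] len 0.2506360276153795 wid 0.09534896565735732
scene file_mid 0.6 763 ang 169.1140029669942 ends [0.6919 0.2675] [0.4042 0.3228] len 0.29296403289221884 wid 0.03712251033157312
scene rest_mid 0.65 4164 ang -161.37266589784718 ends [ 0.6442 -0.1172] [ 0.4066 -0.1973] len 0.2506492245898384 wid 0.1020674451196001
scene chisel_mid 0.58 767 ang 175.1119174837076 ends [0.7014 0.107 ] [0.4465 0.1288] len 0.2557698540818484 wid 0.038505035254550346
```

View pics/toprest.png

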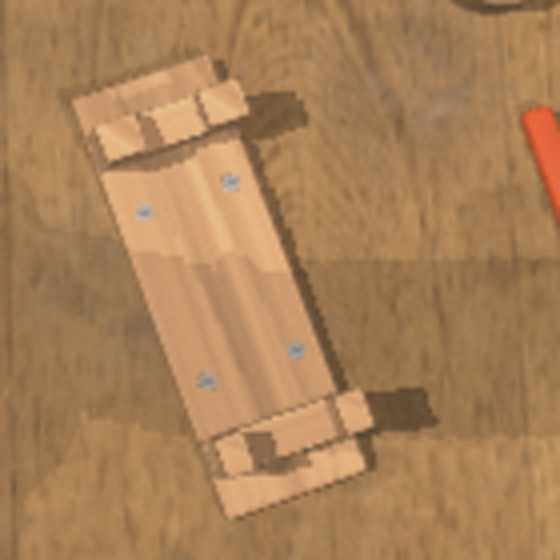

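View pics/scenerest.png

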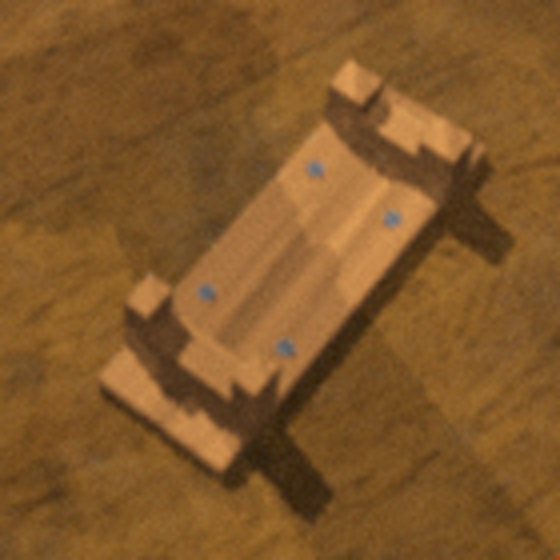

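```bash
cat > fit.py <<'E'
from h import *
from scipy.optimize import least_squares
np.set_printoptions(precision=4,suppress=True)
R={n:cams.read_camera(n) for n in ['top','scene']}
# local: y toward wide (near) end; x = right-hand, z up. y dir ang th. board center at local 0
obs=[('top',-1,1,(358,290)),('top',1,1,(392,276.2)),('top',-1,-1,(318.2,185.5)),('top',1,-1,(352,174.2)),('scene',-1,1,(275,316)),('scene',1,1,(305.5,338))]
def L(p,x,y,z):
    a=p[2]; yd=np.array([np.cos(a),np.sin(a)]); xd=np.array([yd[1],-yd[0]])
    return np.append(p[:2]+xd*x+yd*y,z)
# sx=-1 means left in top image = +y world; x dir = (sin a,-cos a): a~-161deg -> (-.32,.95): +y world => x=+42 for left
f=lambda p:np.concatenate([proj(R[n],L(p,-sx*.042,sy*.125,.012))-np.array(uv) for n,sx,sy,uv in obs])
for sel in ['both']:
    s=least_squares(f,[.53,-.155,np.radians(-161)]); p=s.x
    print(p[:2],np.degrees(p[2]),s.fun.reshape(-1,2))
print('rest_mid if centre at y=-10:',L(p,0,.010,.035))
for n,(x0,y0) in {'top':(300,160),'scene':(250,220)}.items():
    im=cv2.resize(R[n]['pixels'][y0:y0+140,x0:x0+140,::-1],None,fx=4,fy=4,interpolation=cv2.INTER_CUBIC)
    def dr(pts,c):
        q=np.array([(proj(R[n],L(p,*t))-[x0,y0])*4+2 for t in pts]).astype(int); cv2.polylines(im,[q.reshape(-1,1,2)],True,c,1)
    dr([(-.042,-.125,.012),(.042,-.125,.012),(.042,.125,.012),(-.042,.125,.012)],(0,0,255))
    for yc,w,h in [(.09,.026,.058),(-.09,.018,.050)]:
        for y in (yc-.011,yc+.011):
            dr([(-.042,y,.012),(-.042,y,h),(-w,y,h),(-w,y,.035),(w,y,.035),(w,y,h),(.042,y,h),(.042,y,.012)],(255,0,0))
    cv2.imwrite(f'pics/fit_{n}.png',im)
E
python3 fit.py
```

```text
[ 0.5277 -0.1552] -160.89942322762482 [[-0.0906  0.2429]
 [ 1.1829  0.761 ]
 [-0.7213 -0.6234]
 [-0.122  -1.5251]
 [-1.5065 -0.821 ]
 [ 0.5714  1.0206]]
rest_mid if centre at y=-10: [ 0.5183 -0.1584  0.035 ]
```

View pics/fit_top.png

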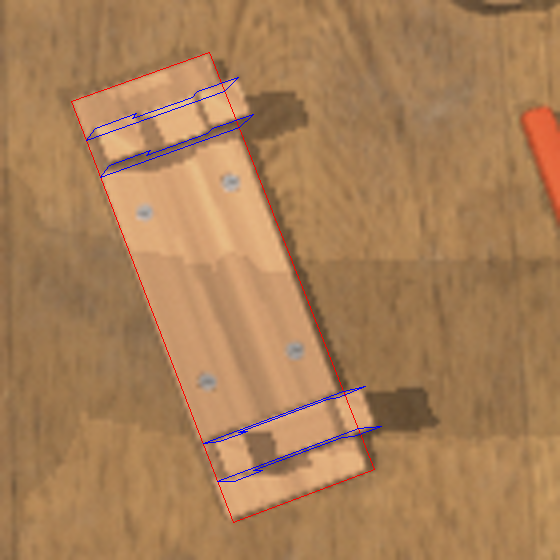

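View pics/fit_scene.png

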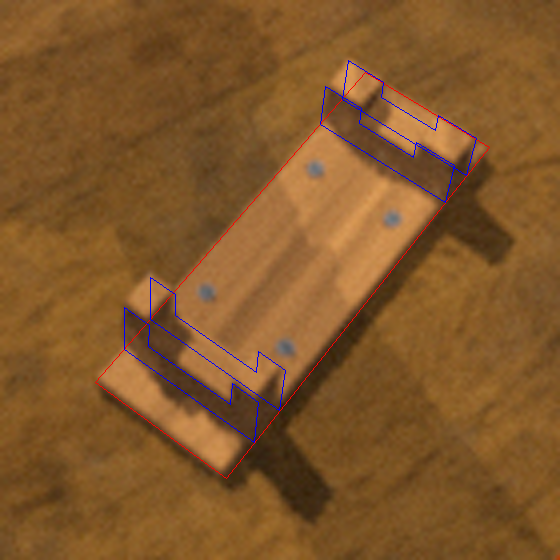

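Call:
{"name": "move_arm", "arguments": {
  "steps": [1,3.5,3.5,0.5,0,0,8,1,3.5,3.5,0.5,0,0,8,1,3.5,3.5,0.5,0,0,8,1,3.5,3.5,0.5,0,0,8,1,3.5,3.5,0.5,0,0,8,1,3.5,3.5,0,0,0,8,1,3.5,3.5,0,0,0,8,1,3.5,3.5,0,0,0,8]
}}

```text
t: 1.9
eef_pos: [0.4303, -0.3769, 0.2818]
tool_rot: [0.0, 0.782, 0.623, -0.0]
contact_force: [-0.1, -1.5, -0.1]
gripper_width: 1.004
```

```bash
python3 -c "
from h import *
print({k:np.round(v,3) for k,v in status.get_obs().items()})"
```

```text
{'t': np.float64(1.9), 'q': array([ 0.887,  0.307, -0.343,  1.76 ,  0.115,  1.094,  0.281]), 'joint_vel': array([-0.506,  0.074, -0.454, -0.06 ,  0.166,  0.037,  0.383]), 'joint_torque': array([  3.222, -49.626,  -1.362, -26.667,  -0.274,   0.165,  -0.505]), 'eef_pos': array([ 0.43 , -0.377,  0.282]), 'tool_rot': array([ 0.   ,  0.782,  0.623, -0.   ]), 'contact_force': array([-0.114, -1.547, -0.07 ]), 'torque': array([ 0.   , -0.029,  0.038]), 'gripper_width': np.float64(1.004)}
```

Call:
{"name": "move_arm", "arguments": {
  "steps": [1,1.5,4.7,0,0,0,7,1,1.5,4.7,0,0,0,7,1,1.5,4.7,0,0,0,7,1,1.5,4.7,0,0,0,7,1,1.5,4.7,0,0,0,7,1,1.5,4.7,0,0,0,7,1,1.5,4.7,0,0,0,7,1,1.5,4.7,0,0,0,7]
}}

```text
t: 2.7
eef_pos: [0.5495, -0.0007, 0.2817]
tool_rot: [0.0, 0.399, 0.917, -0.0]
contact_force: [1.0, -0.1, 0.7]
gripper_width: 0.998
```

Call:
{"name": "move_arm", "arguments": {
  "steps": [1,0,4,-1,0,0,6,1,0,4,-1,0,0,6,1,0,4,-1,0,0,6,1,0,4,-1,0,0,6,1,0,4,-1,0,0,5,1,0,4,-1,0,0,5,1,0,0,0,0,0,0,1,0,0,0,0,0,0]
}}

```text
t: 3.5
eef_pos: [0.5487, 0.2385, 0.221]
tool_rot: [-0.0, 0.114, 0.993, -0.0]
contact_force: [0.4, -1.4, 0.2]
gripper_width: 1.002
```

```bash
cat > w.py <<'E'
from h import *
import sys
from scipy.spatial.transform import Rotation as Ro
np.set_printoptions(precision=4,suppress=True)
o=status.get_obs(); print({k:np.round(o[k],3) for k in ['t','q','eef_pos','tool_rot']})
qw=o['tool_rot']; Tt=np.eye(4); Tt[:3,:3]=Ro.from_quat([qw[1],qw[2],qw[3],qw[0]]).as_matrix(); Tt[:3,3]=o['eef_pos']
r=save('wrist',sys.argv[1]); T=Tt@r['T_tool_cam']
for q,z in [('file_mid',.0065),('file_handle',.0125)]:
    for d in models.place_of('wrist',q)[:2]: print(q,round(d['score'],2),d['position'],ray(r,*d['position'],z,T))
for d in models.silhouettes('wrist','file_mid')[:2]:
    ys,xs=np.nonzero(d['region'])
    P=np.array([ray(r,y,x,.011,T)[:2] for y,x in zip(ys,xs)])
    c=P.mean(0);u,s,vt=np.linalg.svd(P-c,full_matrices=False);a=vt[0];t=(P-c)@a;w=(P-c)@vt[1]
    print('sil',round(d['score'],2),c,np.degrees(np.arctan2(a[1],a[0])),c+a*t.min(),c+a*t.max(),np.ptp(t),np.ptp(w))
E
python3 w.py wr1.png
```

```text
{'t': np.float64(3.5), 'q': array([ 0.095,  0.514, -0.823,  1.738,  0.421,  1.076,  0.473]), 'eef_pos': array([0.549, 0.239, 0.221]), 'tool_rot': array([-0.   ,  0.114,  0.993, -0.   ])}
file_mid 0.8 [193.1, 329.2] [0.5665 0.2922 0.0065]
file_handle 0.62 [259.3, 324.5] [0.6415 0.2717 0.0125]
sil 0.89 [0.5329 0.2961] -12.898239893832633 [0.4062 0.3251] [0.6911 0.2599] 0.2921738910888502 0.026265130842398204
```

View pics/wr1.png

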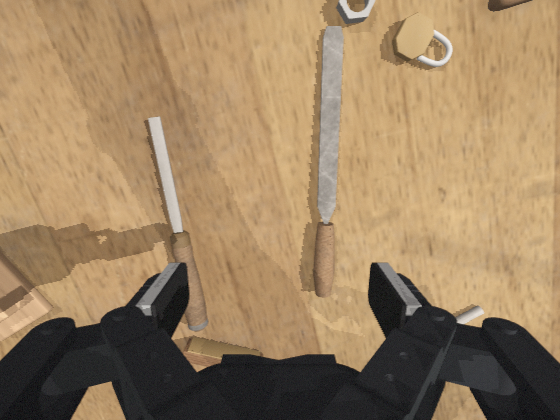

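Call:
{"name": "move_arm", "arguments": {
  "steps": [0.2,0.6,1.7,-3.5,0,0,0,0.2,0.6,1.7,-3.5,0,0,0,0,0.5,1.6,-3,0,0,0,0,0,0,-3,0,0,0,0,0,0,-2,0,0,0,0,0,0,-1,0,0,0,0,0,0,-1,0,0,0,0,0,0,0,0,0,0]
}}

```text
t: 4.5
eef_pos: [0.5663, 0.2868, 0.0509]
tool_rot: [-0.0, 0.116, 0.993, -0.0]
contact_force: [-1.1, -0.8, 1.0]
gripper_width: 0.5
```

```bash
python3 w.py wr2.png
```

```text
{'t': np.float64(4.5), 'q': array([-0.085,  0.763, -0.683,  1.757,  0.62 ,  0.85 ,  0.281]), 'eef_pos': array([0.566, 0.287, 0.051]), 'tool_rot': array([-0.   ,  0.116,  0.993, -0.   ])}
file_mid 0.61 [247.5, 282.8] [0.5648 0.2891 0.0065]
file_handle 0.79 [372.3, 282.3] [0.645  0.2701 0.0125]
sil 0.91 [0.5249 0.2982] -13.234381792183331 [0.4467 0.3166] [0.6363 0.272 ] 0.1948331070429517 0.022458938906007656
sil 0.7 [0.5878 0.1148] -24.388741717500167 [0.5474 0.1331] [0.6208 0.0998] 0.08064406331504545 0.02733385641445959
```

View pics/wr2.png

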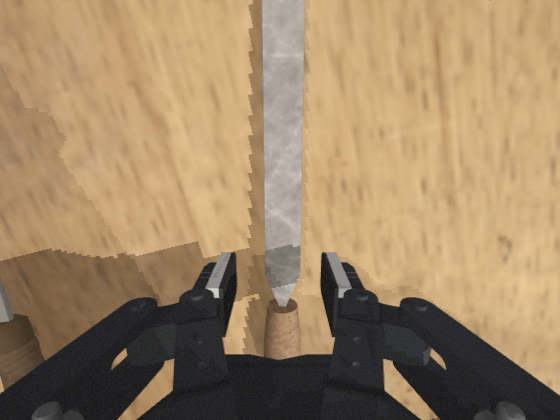

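Call:
{"name": "move_arm", "arguments": {
  "steps": [-0.3,0,0.1,-1,0,0,0,-0.3,0,0.1,-0.7,0,0,0,-0.3,0,0,0,0,0,0,-0.3,0,0,-0.3,0,0,0,-0.3,0,0,0,0,0,0]
}}

```text
t: 5.2
eef_pos: [0.566, 0.2896, 0.0309]
tool_rot: [-0.0, 0.115, 0.993, -0.0]
contact_force: [-0.3, 0.8, -0.2]
gripper_width: 0.347
```

Call:
{"name": "move_arm", "arguments": {
  "steps": [-0.45,0,0,-0.2,0,0,0,-0.6,0,0,0,0,0,0,-1,0,0,0,0,0,0,-1,0,0,0,0,0,0,-1,0,0,0,0,0,0],
  "newtons": 70
}}

```text
t: 5.7
eef_pos: [0.5662, 0.2898, 0.0295]
tool_rot: [0.0, 0.115, 0.993, 0.0]
contact_force: [-0.4, 0.6, 0.2]
gripper_width: 0.201
```

Call:
{"name": "move_arm", "arguments": {
  "steps": [-1,0,0,0,0,0,0,-1,0,0,1,0,0,0,-1,0,0,2,0,0,0,-1,0,0,2,0,0,0,-1,0,0,2,0,0,0,-1,0,0,0,0,0,0]
}}

```text
t: 6.3
eef_pos: [0.5681, 0.2913, 0.104]
tool_rot: [0.003, 0.115, 0.993, 0.002]
contact_force: [0.9, 0.5, -1.3]
gripper_width: 0.197
```

```bash
python3 w.py wr3.png; python3 -c "
from h import *
save('scene','s3.png')"
```

```text
{'t': np.float64(6.3), 'q': array([-0.06 ,  0.699, -0.727,  1.732,  0.567,  0.924,  0.319]), 'eef_pos': array([0.568, 0.291, 0.104]), 'tool_rot': array([0.003, 0.115, 0.993, 0.002])}
file_mid 0.63 [263.1, 278.5] [0.6015 0.2835 0.0065]
sil 0.59 [0.5334 0.2996] -13.276917929624052 [0.4317 0.3236] [0.6857 0.2636] 0.26092763173299555 0.03222553190479249
```

View pics/wr3.png

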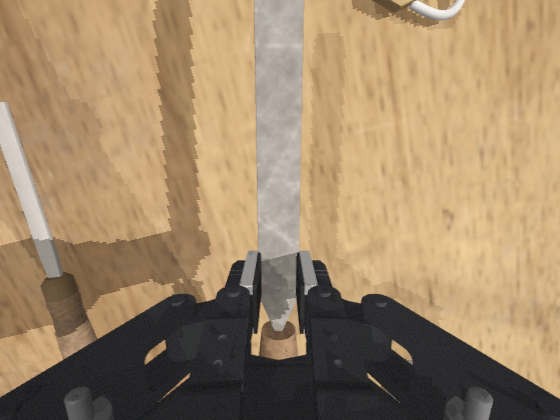

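View pics/s3.png

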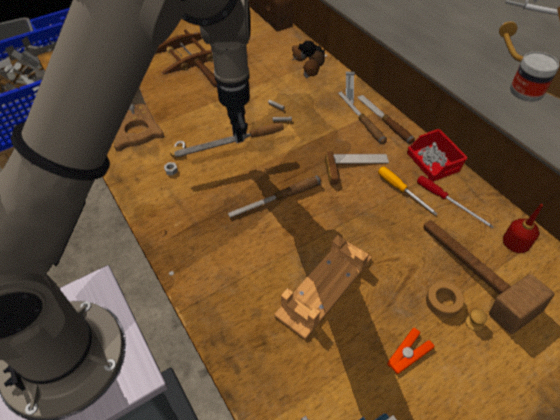

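Call:
{"name": "move_arm", "arguments": {
  "steps": [-1,0,0,2,0,0,0,-1,0,0,2,0,0,-4,-1,0,-2,2,0,0,-7,-1,0,-2.5,2,0,0,-7.5,-1,0,-2.5,1,0,0,-7.5,-1,0,-2.5,0,0,0,-7.5,-1,0,-2.5,0,0,0,-7.5,-1,0,-2.5,0,0,0,-7.5]
}}

```text
t: 7.35
eef_pos: [0.5656, 0.1435, 0.1885]
tool_rot: [-0.001, 0.515, 0.857, -0.0]
contact_force: [0.1, 0.0, -2.7]
gripper_width: 0.199
```

Call:
{"name": "move_arm", "arguments": {
  "steps": [-1,0,-2.5,0,0,0,-7.5,-1,0,-2.5,0,0,0,-7.5,-1,0,-2.5,0,0,0,-7.5,-1,0,-2.5,0,0,0,-7.5,-1,0,-2.5,0,0,0,-7.5,-1,0,-2.5,0,0,0,-7.5,-1,0,-2.5,0,0,0,-7.5,-1,0,-2.5,0,0,0,-7.5]
}}

```text
t: 8.15
eef_pos: [0.5656, -0.0562, 0.1884]
tool_rot: [-0.0, 0.875, 0.485, -0.001]
contact_force: [0.1, -0.3, -1.2]
gripper_width: 0.202
```

Call:
{"name": "move_arm", "arguments": {
  "steps": [-1,-1,-2.5,0,0,0,-7.5,-1,-1,-2.5,0,0,0,-7.5,-1,-1,-2.5,0,0,0,-7.5,-1,-1,-2.5,0,0,0,-7.5,-1,-1,-1.5,0,0,0,-5,-1,0,0,0,0,0,0,-1,0,0,0,0,0,0]
}}

```text
t: 8.85
eef_pos: [0.5161, -0.1698, 0.1888]
tool_rot: [-0.0, 0.979, 0.203, -0.0]
contact_force: [0.3, 0.6, -1.3]
gripper_width: 0.199
```

```bash
python3 -c "
from h import *
o=status.get_obs();print({k:np.round(o[k],4) for k in ['t','q','eef_pos','tool_rot','contact_force','gripper_width']})
q=o['tool_rot'];print(2*np.degrees(np.arctan2(q[2],q[1])))
save('scene','s4.png');save('top','t4.png');save('wrist','w4.png')"
```

```text
{'t': np.float64(8.85), 'q': array([ 0.3486,  0.3477, -0.1779,  1.9279,  0.0782,  0.8734, -1.0322]), 'eef_pos': array([ 0.5161, -0.1698,  0.1888]), 'tool_rot': array([-4.000e-04,  9.793e-01,  2.025e-01, -3.000e-04]), 'contact_force': array([ 0.3243,  0.5632, -1.33  ]), 'gripper_width': np.float64(0.1987)}
23.369764581057794
```

View pics/s4.png

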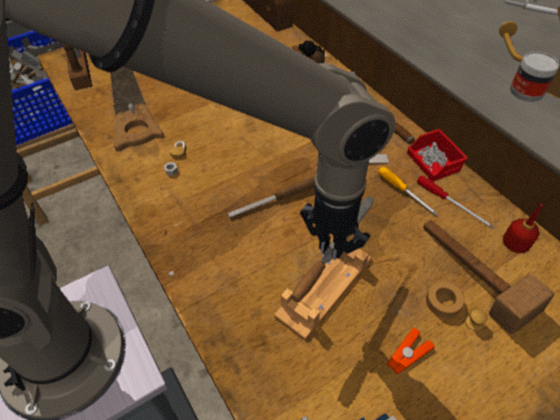

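View pics/t4.png

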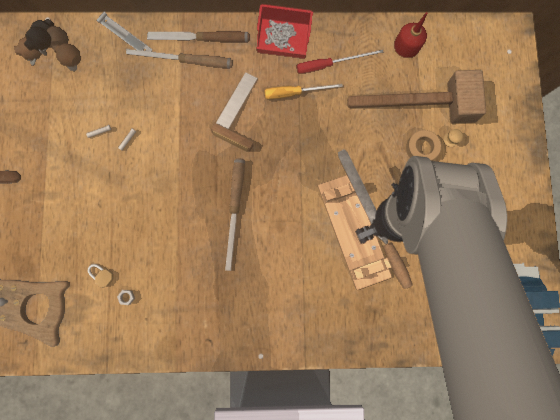

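View pics/w4.png

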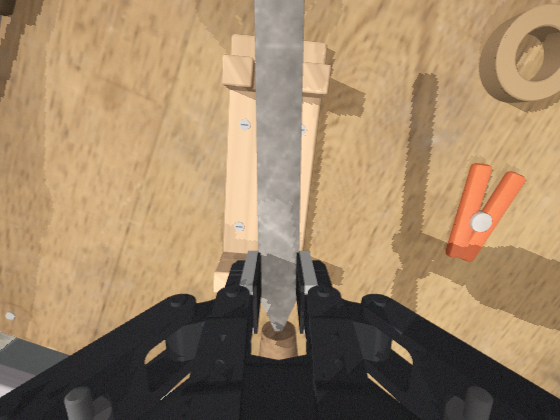

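Call:
{"name": "move_arm", "arguments": {
  "steps": [-1,0.1,0.6,-2,0,0,-2.5,-1,0.1,0.6,-2,0,0,-2,-1,0,0,-2,0,0,0,-1,0,0,-1,0,0,0,-1,0,0,0,0,0,0,-1,0,0,0,0,0,0]
}}

```text
t: 9.6
eef_pos: [0.5187, -0.1582, 0.1198]
tool_rot: [0.0, 0.987, 0.163, 0.0]
contact_force: [0.1, -0.5, -2.0]
gripper_width: 0.203
```

```bash
cat > c.py <<'E'
from h import *
import sys
from scipy.spatial.transform import Rotation as Ro
np.set_printoptions(precision=4,suppress=True)
o=status.get_obs();print({k:np.round(o[k],4) for k in ['t','eef_pos','tool_rot','contact_force','gripper_width']})
q=o['tool_rot'];print(2*np.degrees(np.arctan2(q[2],q[1])))
Tt=np.eye(4); Tt[:3,:3]=Ro.from_quat([q[1],q[2],q[3],q[0]]).as_matrix(); Tt[:3,3]=o['eef_pos']
k=sys.argv[1]
save('scene','s%s.png'%k);r=save('wrist','w%s.png'%k); T=Tt@r['T_tool_cam']
r['T']=T; im=r['pixels'][:,:,::-1].copy()
a=np.radians(-160.9);yd=np.array([np.cos(a),np.sin(a)]);xd=np.array([yd[1],-yd[0]]);c=np.array([.5183,-.1584])
for x,y,z in [(-.018,-.089,.05),(.018,-.089,.05),(-.042,-.089,.05),(.042,-.089,.05),(-.042,-.135,.012),(.042,-.135,.012)]:
    u=proj(r,np.append(c+xd*x+yd*y,z)); cv2.circle(im,tuple(int(v) for v in u),3,(0,0,255),-1)
# file held at tcp
zb=o['eef_pos'][2]-.0295
for y in (-.165,-.1,0):
  for x in (-.01,.01):
    u=proj(r,np.append(c+xd*x+yd*y,zb+.013)); cv2.circle(im,tuple(int(v) for v in u),3,(255,0,0),-1)
cv2.imwrite('pics/o%s.png'%k,im)
E
python3 c.py 5
```

```text
{'t': np.float64(9.6), 'eef_pos': array([ 0.5187, -0.1582,  0.1198]), 'tool_rot': array([0.    , 0.9866, 0.1633, 0.0003]), 'contact_force': array([ 0.0557, -0.4655, -2.0228]), 'gripper_width': np.float64(0.2034)}
18.802361476333605
```

View pics/o5.png

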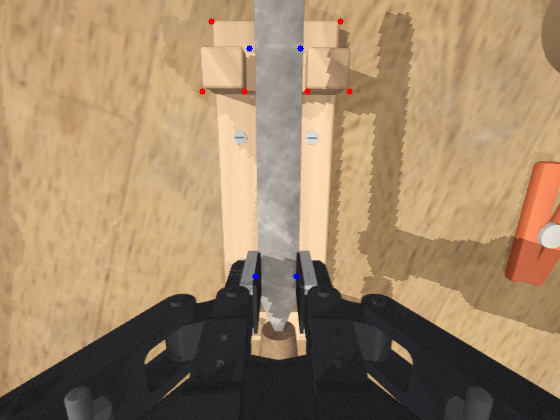

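View pics/s5.png

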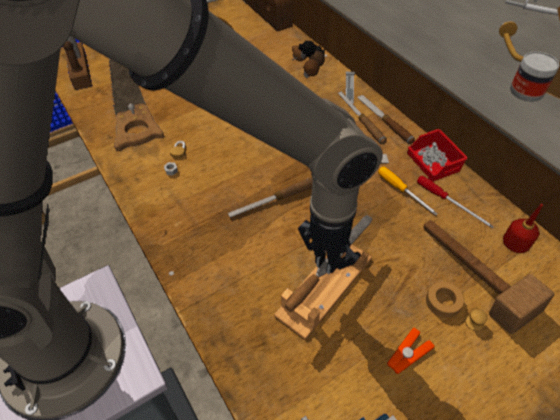

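Call:
{"name": "move_arm", "arguments": {
  "steps": [-1,0,0,-2,0,0,0,-1,0,0,-1.5,0,0,0,-1,0,0,-0.8,0,0,0,-1,0,0,-0.5,0,0,0,-1,0,0,-0.3,0,0,0,-1,0,0,-0.2,0,0,0,-1,0,0,0,0,0,0]
}}

```text
t: 10.4
eef_pos: [0.5184, -0.1584, 0.0666]
tool_rot: [0.0, 0.987, 0.163, 0.0]
contact_force: [-0.5, 0.2, -2.3]
gripper_width: 0.2
```

```bash
python3 c.py 6
```

```text
{'t': np.float64(10.4), 'eef_pos': array([ 0.5184, -0.1584,  0.0666]), 'tool_rot': array([0.0001, 0.9866, 0.163 , 0.0002]), 'contact_force': array([-0.489 ,  0.1854, -2.3012]), 'gripper_width': np.float64(0.1996)}
18.76149046167004
```

View pics/o6.png

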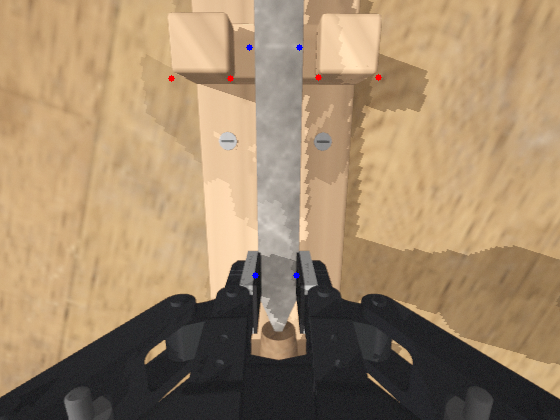

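View pics/s6.png

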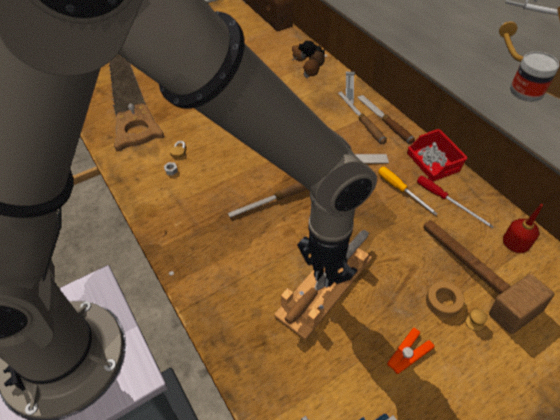

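Call:
{"name": "move_arm", "arguments": {
  "steps": [-1,0,0,-0.2,0,0,0,-1,0,0,0,0,0,0]
}}

```text
t: 10.7
eef_pos: [0.5184, -0.1584, 0.0644]
tool_rot: [0.0, 0.987, 0.163, 0.0]
contact_force: [0.3, -0.0, -1.4]
gripper_width: 0.203
```

Call:
{"name": "move_arm", "arguments": {
  "steps": [-1,0,0,-0.1,0,0,0,-1,0,0,0,0,0,0]
}}

```text
t: 10.9
eef_pos: [0.5184, -0.1583, 0.0635]
tool_rot: [0.0, 0.987, 0.163, 0.0]
contact_force: [-0.2, -0.1, -0.2]
gripper_width: 0.202
```

Call:
{"name": "move_arm", "arguments": {
  "steps": [-1,0,0,-0.1,0,0,0,-1,0,0,0,0,0,0]
}}

```text
t: 11.1
eef_pos: [0.5185, -0.1584, 0.0634]
tool_rot: [0.0, 0.987, 0.163, 0.0]
contact_force: [-2.9, 1.5, 10.2]
gripper_width: 0.202
```

Call:
{"name": "move_arm", "arguments": {
  "steps": [-0.4,0,0,0.1,0,0,0,-0.2,0,0,0,0,0,0,0.2,0,0,0,0,0,0,0.2,0,0,0,0,0,0,0.2,0,0,1,0,0,0,0.2,0,0,2,0,0,0,0.2,0,0,3,0,0,0,0.2,0,0,4,0,0,0]
}}

```text
t: 11.9
eef_pos: [0.517, -0.158, 0.1637]
tool_rot: [-0.001, 0.987, 0.163, -0.001]
contact_force: [0.5, 0.6, 0.2]
gripper_width: 0.6
```

```bash
python3 c.py 7
```

```text
{'t': np.float64(11.9), 'eef_pos': array([ 0.517 , -0.158 ,  0.1637]), 'tool_rot': array([-0.0006,  0.9866,  0.1631, -0.0014]), 'contact_force': array([0.4938, 0.6081, 0.1632]), 'gripper_width': np.float64(0.5998)}
18.77323159120256
```

View pics/w7.png

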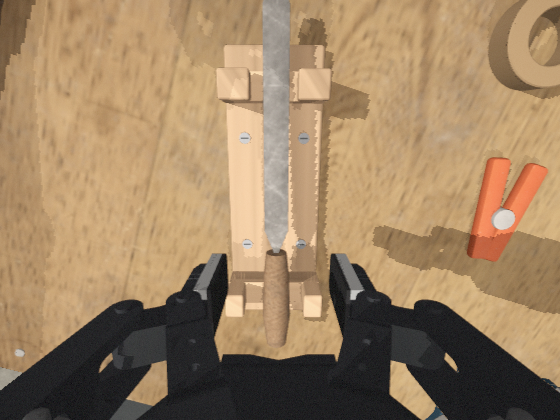

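Call:
{"name": "move_arm", "arguments": {
  "steps": [0.2,0,-3,3,0,0,0,0.2,0,-4,2,0,0,0,0.2,0,-4,0,0,0,0,0.2,0,-4,0,0,0,0,0.2,0,-4,0,0,0,0,0.2,0,-4,0,0,0,0,0.2,0,-3,0,0,0,0,0.2,0,0,0,0,0,0]
}}

```text
t: 12.8
eef_pos: [0.5158, -0.424, 0.2131]
tool_rot: [0.001, 0.987, 0.16, -0.001]
contact_force: [-1.1, -0.2, 0.1]
gripper_width: 0.599
```

```bash
python3 - <<'E'
from h import *
np.set_printoptions(precision=4,suppress=True)
a=np.radians(-160.9);yd=np.array([np.cos(a),np.sin(a)]);xd=np.array([yd[1],-yd[0]]);c=np.array([.5183,-.1584])
for n in ['top','scene']:
    r=save(n,n+'8.png')
    for q,z in [('file_mid',.0415),('file_handle',.0475),('chisel_mid',.01)]:
        for d in models.place_of(n,q)[:1]:
            p=ray(r,*d['position'],z); v=p[:2]-c; print(n,q,round(d['score'],2),p,'rest xy',v@xd,v@yd)
E
python3 -c "
import cv2
a=cv2.imread('pics/top8.png')[160:300,300:440];b=cv2.imread('pics/scene8.png')[220:360,250:390]
cv2.imwrite('pics/z8.png',cv2.resize(cv2.hconcat([a,b]),None,fx=2.8,fy=2.8,interpolation=2))"
```

```text
top file_mid 0.6 [ 0.5192 -0.1503  0.0415] rest xy 0.007315864933291525 -0.0035332752164060456
top file_handle 0.95 [ 0.4453 -0.1887  0.0475] rest xy -0.004764961772949188 0.07887715479521869
top chisel_mid 0.67 [0.5734 0.113  0.01  ] rest xy 0.23844913259474004 -0.14085928609075374
scene file_mid 0.65 [ 0.5199 -0.1596  0.0415] rest xy -0.0017134368898722484 -0.0011507130707436317
scene file_handle 0.73 [ 0.4446 -0.1883  0.0475] rest xy -0.004166813969567266 0.0794447410127741
scene chisel_mid 0.72 [0.5743 0.1174 0.01  ] rest xy 0.2423043791037677 -0.14314252907566133
```

View pics/z8.png

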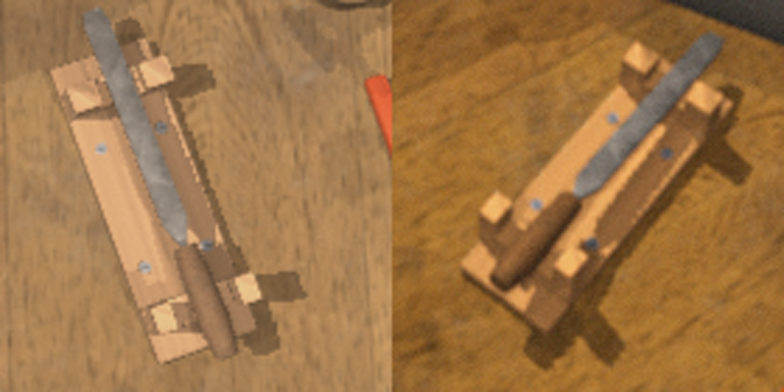

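```bash
python3 -c "
from station import order
print(order.hand_in())"
```

```text
the job is handed in; nothing more can be done
None
```

I turned the file end for end and laid it in the rest. The handle is in the wide notch at the end nearer you and the blade is in the narrow one. I let go, moved the arm clear and handed in the job at about 13 s.

- **Position along the rest:** in the last pictures the middle of the handle was about 79 mm along the rest, against the wide notch at 80 mm.
- **Position across the rest:** the handle read 4–5 mm off the centre line, well inside the 52 mm notch.
- **Seating:** lowering stopped with a contact force of about 10 N, at about the height expected for the notch floors. The top, scene and wrist views all show the file between the cheeks of both uprights.
- **Chisel:** it reads the same as at the start to within about 3 mm, which is normal scatter for these readings.
- **One disagreement:** the top camera put file_mid 7 mm off the centre line, while the scene camera gave 2 mm and the wrist view showed it centred. I took the top reading as network error.

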